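# Clamp a split chopping board with a ratchet clamp

## Task

A small wooden chopping board has split in two and is being mended: take the loose half from the right and slide it into the ratchet clamp between the half already lying there and the steel jaw, with its long straight split edge against the other half's and its far end home against the back rail. Then close the clamp by working its lever to and fro (clockwise drives the jaw, the way back slips), not by pushing the jaw itself, until the split is shut along its whole length and the jaw holds the boards firmly, without forcing it further. Leave the tin, the tape roll and the mug where they stand.

Things in the scene. Friction and masses are not known exactly. Their poses are not given: they have to be found in the camera images.
- clamp: the fixed ratchet clamp; origin on the worktop, z up. In its own frame (mm): an aluminium back rail 20 wide, 24 high, along y from -155 to 190, its front face at x = 68; a dark steel head block (x -26 to 88, y 122 to 178, 58 high); the vertical axis of lever and ratchet spindle is at (0, 150). The steel jaw (see jaw) slides towards -y. Board halves lie on the worktop itself between the end stop and the jaw; the bay is open to -x and above
- jaw (a joint): travel of the clamp's steel jaw towards the clamp's -y, m, 0 fully open (the start) to 0.070. The jaw is a bar 90 mm long (clamp x -45 to 45), 16 thick, 29 high; its pressing face is at clamp y = 60 mm minus the travel. The ratchet drives it, 16 mm per rad of clockwise drive; it stays where it is left and keeps its pressure when the lever is let go
- lever (a joint): angle of the ratchet lever about the vertical axis at clamp (0, 150) mm, rad, clockwise from above positive: at 0 it points to the clamp's -x, at its limit 1.5 nearly to +y. Clockwise drives the jaw once the pawl has caught one of 18 teeth (up to 0.35 rad lost at the start of each stroke); turning back slips with little force. It stays where it is left
- lever_grip (a point): point on the centre line of the lever's black round grip (24 mm thick, 92 to 190 mm from the lever's axis), 140 mm from the axis, 95 mm up; x axis along the lever towards its axis. The lever passes over things under 80 mm. Driving takes 4 N here (0.5 N m); it stiffens sharply once the boards are pinched: 10 N more clamps well, over 30 N crushes
- stop: the clamp's fixed steel end stop, a bar 130 long (along x), 18 thick, 28 high (with a black knob 45 high over the rail); origin on the worktop, in the middle of the face that the boards are pressed against (face normal +y; the bar lies on the -y side). Its place along the clamp varies
- half_a_centre (a point): centre of the board half that already lies in the clamp beside the stop (loose); wood, 130 (x) x 50 (y) x 22 mm; its long straight split edge faces +y, its rounded corners -y
- half_b_centre (a point): centre of the other, loose board half, which starts on the worktop to the right of the clamp; 130 (x) x 50 (y) x 22 mm, 0.21 to 0.42 kg; its long straight split edge faces its own -y, its rounded corners (20 mm radius) +y. In the clamp its axes point as the clamp's do
- half_a_near (a point): end of half a's split edge at its -x end, half-way up
- half_a_far (a point): end of half a's split edge at its +x end, half-way up
- half_b_near (a point): end of half b's split edge at its -x end, half-way up
- half_b_far (a point): end of half b's split edge at its +x end, half-way up
- food_tin: food tin, upright, 75 diameter x 110 mm high, 0.48 kg; origin at the centre of its underside. It stands in the lever's path at one end of the swing or the other
- tape_roll: roll of tape lying flat, 104 diameter x 25 mm; origin at the centre of its underside. It lies at the other end of the swing, low enough to pass over
- mug: mug, 78 x 114 (with handle) x 93 mm, upright at the far right; origin at the centre of its underside
Mind the look-alikes: they are no part of the job. Several things have the shape of the stop; the one meant has the colours described above.

How it is judged (in metres and radians):
On the way:
1. the loose half lies flat in the bay, its far end home against the back rail (x of half_b_centre in the frame of clamp above -0.004 m and y of half_b_centre in the frame of clamp between -0.03 and 0.04 m and height (world z) of half_b_centre below 0.016 m and angle between half_b_centre's own z axis and vertical below 0.05 rad), for 0.2 s.
At the end, for the whole second after the job is handed in: both ends of the split edges meet within 6 mm, both halves lie flat and at rest on the worktop, the jaw presses half b with more than 4 N and half a presses the stop with more than 4 N (distance between half_a_near and half_b_near below 0.006 m and distance between half_a_far and half_b_far below 0.006 m and contact force between jaw and half_b above 4 N and contact force between stop and half_a above 4 N and height (world z) of each of half_a_centre, half_b_centre below 0.016 m and linear speed of half_b below 0.02 m/s and value of joint jaw above 0.02 m); the robot touches nothing.
It fails at once if the food tin is moved by more than 20 mm or tipped (distance of food_tin from where it was at the start of the episode above 0.02 m or angle between food_tin's own z axis and vertical above 0.3 rad).
It fails at once if the tape roll is moved by more than 20 mm (distance of tape_roll from where it was at the start of the episode above 0.02 m).
It fails at once if the mug is moved by more than 20 mm (distance of mug from where it was at the start of the episode above 0.02 m).
It fails at once if the jaw itself is pushed by the hand (over 10 N) (contact force between any of the fingers, the arm and jaw above 10 N).
It fails at once if the boards are crushed: the jaw presses with more than 250 N (contact force between jaw and half_b above 250 N).
It also fails if it takes over 72 s, if anything falls off the work surface, if the arm or the gripper's body presses on something with over 40 N, if the wrist force passes 120 N, or if a joint passes its speed limit or range.

## Robot

A 7-joint arm with a two-finger parallel gripper is mounted at the origin on a cart in front of the work surface, level with it; the furniture and walls round the work are solid. World frame = base frame: x ahead of the robot, y to its left, z up, the work surface at z = 0. Lengths are in mm, angles in rad, forces in N, time in s.
With the tool pointing down it reaches from about 400 to 875 mm from the base axis. Payload 6.5 kg.
Tool frame: the origin (TCP) lies at the very end of the fingers, on their centre line; the grasp point (between the pads) lies 19 mm behind it (r.grasp_offset is the distance from the TCP to the grasp point, in mm); z points along the fingers, y is the line along which they close (so a half turn about z gives the same grasp; the last joint's range is limited). The gripper opens to 88 mm and grips with 3 to 60 N. Pads are 18 mm wide; open, the fingers measure 123 mm over their backs; the gripper's body (75 mm by 187 mm) begins 45 mm behind the grasp point.
Start: joints at [1.056, 0.536, -0.004, 1.538, 0.003, 1.067, -0.071], TCP at [282.02, -585.623, 238.716] pointing down, gripper open.
Joint ranges: [-2.7, 2.7], [-0.37, 2.16], [-1.27, 1.26], [0.24, 2.4], [-1.31, 4.45], [0.19, 1.91], [-2.76, 2.76]. Speed limits (rad/s): [2.39, 2.39, 3.14, 3.14, 3.14, 3.14, 3.14].

## Interface

Orientations are given as a rotation vector (axis times angle).
In Python, from cell import r gives the robot as it stands.
- The arm moves only by the tool jog_arm, never from a script. Its argument "series" is a list that holds one entry, the list of rows, each a list of 6 numbers: the shift along the tool's x, y, z scaled (see below), then the turn, a rotation vector about the tool's x, y, z scaled (see below). A call has 1 to 8 rows; each row shifts and turns the commanded pose from where the row before left it, along the tool's axes as they then stand; what a row does not reach is not made up. The controller multiplies each number of a shift by 0.03 m and each number of a turn by 45 degrees. A row lasts 1/12 s, in which the tool goes at most 41.7 mm and 7.16 degrees, less where a joint would pass 70% of its speed; a pose out of reach is approached as far as the arm can. A call with a number of a shift or a turn outside -1 to 1 is refused whole. A call with a gripper value outside its range is refused whole. "jaw" is the finger opening in mm, from 0 to 88.1, set as the call begins (left out, the last holds). The fingers move at their own pace and stop on an object; the grip force is fixed at half the most. Time passes only in rows, so rows that do not move let the fingers close. It gives the time, the measured TCP pose, the force, the opening and the grip force at its end, in the units of the state.
- r.read_state(): the state, without advancing time (a new reading comes with each control period).
- r.capture(name): name is "scene" or "top"; returns a dict with "image" (400x640x3 uint8, red, green, blue), "fx", "fy", "cx", "cy" (pixels), "cam_to_world" (4x4, takes a point from camera to world coordinates). Camera axes: x right, y up, looking along -z (the intrinsics and any distortion apply to the point x, -y, -z); pixel columns grow to the right and rows downward; lengths in mm; the calibration is good to about 2 mm. A picture is of the moment at which its call begins. There is no depth.
- r.hand_in(): hands the job in; it is judged then, once.
The state is a dict: "time_s": time; "joint_pos": joint angles; "qd": joint speeds; "joint_efforts": joint torques, N m; "tcp_pos": TCP position; "tool_rot": TCP orientation; "force": force on the tool from outside, world axes, zero at the start; "torque": the same for the moment, N m; "width": finger opening in mm; "finger_force": force on a finger pad.
Only numpy, scipy, OpenCV 4.12 (cv2) and the standard library are available. Lean on these libraries where they do the work, as an engineer would, in place of code of your own. Each camera call takes 0.05 s, during which the arm holds its last target. There are 200 camera calls.

## Working session

There is one attempt and no reset: what is moved stays moved. The work goes in short steps, Python scripts to look and compute and a tool call to move; the robot and the scene stay as the last step left them, time stands still between calls to the robot, and variables do not carry over. Pictures are saved under pics/ and viewed, at most 10 in all, crops included, and the job is handed in when it is done.

Besides the shell and the picture viewer there is one more tool, called after "Emit:" as name([rows], argument=value, ...), one row to a line, values as JSON. jog_arm: Moves the arm, as the interface text tells. Its arguments: {"type":"object","properties":{"series":{"type":"array","items":{"type":"array","items":{"type":"array","items":{"type":"number"}}}},"jaw":{"type":"number"}},"required":["series"]}

```bash
mkdir -p pics; ls
python3 - <<'E'
from cell import r
import cv2,numpy as np
for n in("scene","top"):
    c=r.capture(n);cv2.imwrite(f"pics/{n}0.png",c["image"][:,:,::-1])
    print(n,c["fx"],c["fy"],c["cx"],c["cy"],np.round(c["cam_to_world"],4).tolist(),[k for k in c])
s=r.read_state();print(s["tcp_pos"],s["tool_rot"],s["width"],s["time_s"])
E
```

```text
pics
scene 503.5124596742575 503.5124596742575 321.9770636634551 198.47520906597933 [[-0.5139, 0.5042, -0.694, -532.6279], [-0.8578, -0.3117, 0.4087, 548.6], [-0.0102, 0.8054, 0.5927, 1001.9731], [0.0, 0.0, 0.0, 1.0]] ['image', 'fx', 'fy', 'cx', 'cy', 'cam_to_world']
top 434.13535290399926 434.13535290399926 322.2866081411712 203.3751101772679 [[-0.0255, 0.9936, -0.11, 398.0779], [-0.9995, -0.0273, -0.0146, -69.9448], [-0.0175, 0.1096, 0.9938, 1358.6459], [0.0, 0.0, 0.0, 1.0]] ['image', 'fx', 'fy', 'cx', 'cy', 'cam_to_world']
[ 281.76237417 -585.14238703  237.91649991] [-3.06133613e+00 -6.98752962e-01  7.34607796e-04] 88.02337015736184 0.1
```

View pics/top0.png

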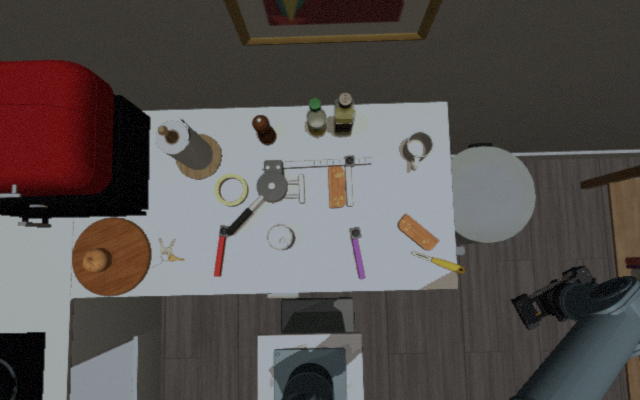

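View pics/scene0.png

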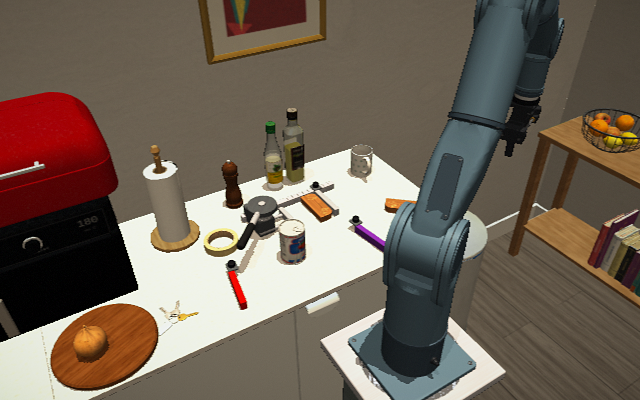

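The top view shows the clamp: rail along row 163 (columns 265–372), head and lever axis near (272,185), lever to (228,235), and jaw near (300,188). Half a is at (337,187) and the loose half b at (418,232). The tin is at (280,237), the tape at (232,190) and the mug at (416,150).

Three things have the stop's shape: a grey bar at (350,180), a red one at (222,250) and a purple one at (358,252). The grey steel one with the black knob over the rail fits the description. I'll confirm it in one crop.

```bash
cat > h.py <<'E'
from cell import r
import cv2,numpy as np
def ray(c,u,v,z):
    M=c["cam_to_world"];d=M[:3,:3]@np.array([(u-c["cx"])/c["fx"],-(v-c["cy"])/c["fy"],-1.]);o=M[:3,3]
    return o+d*(z-o[2])/d[2]
def wood(c,box):
    h=cv2.cvtColor(c["image"],cv2.COLOR_RGB2HSV);m=cv2.inRange(h,(5,110,90),(22,255,255))
    k=np.zeros_like(m);x0,y0,x1,y1=box;k[y0:y1,x0:x1]=m[y0:y1,x0:x1]
    cs,_=cv2.findContours(k,cv2.RETR_EXTERNAL,cv2.CHAIN_APPROX_NONE)
    return sorted(cs,key=cv2.contourArea)[::-1]
def rect(c,cnt,z=22.):
    p=np.array([ray(c,*q[0],z)[:2] for q in cnt],np.float32)
    return cv2.minAreaRect(p),p
E
python3 - <<'E'
from h import *
c=r.capture("top");s=r.capture("scene")
for n,b in(("a",(325,155,348,215)),("b",(390,205,445,255))):
    q=wood(c,b)[0];R,p=rect(c,q);print(n,cv2.contourArea(q),R)
I=c["image"][:,:,::-1]
cv2.imwrite("pics/crop1.png",cv2.resize(I[145:270,210:370],None,fx=4.8,fy=4.8,interpolation=cv2.INTER_CUBIC))
J=s["image"][:,:,::-1]
cv2.imwrite("pics/crop2.png",cv2.resize(J[165:290,190:350],None,fx=4.8,fy=4.8,interpolation=cv2.INTER_CUBIC))
E
```

```text
a 554.0 ((598.7338256835938, -96.32160186767578), (128.72605895996094, 47.89007568359375), 0.9144307374954224)
b 588.5 ((447.4814758300781, -337.0635681152344), (127.3441390991211, 47.82807922363281), 48.72064971923828)
```

View pics/crop1.png

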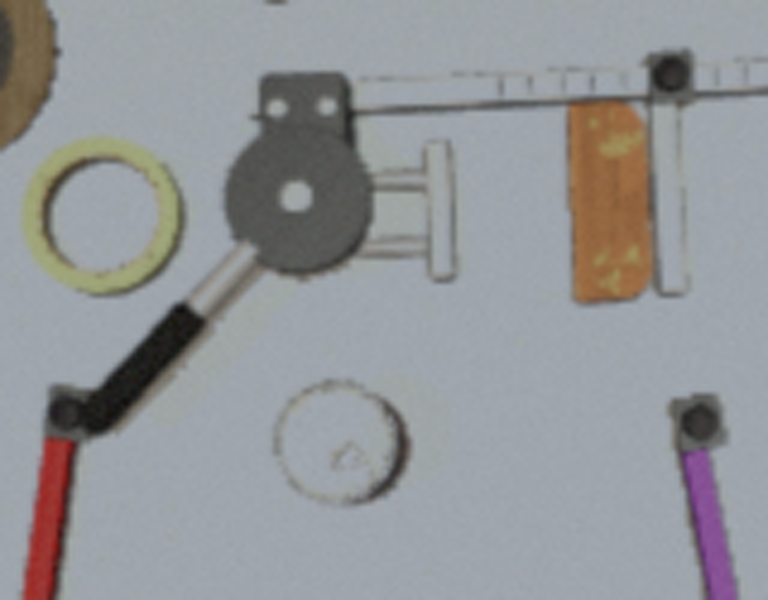

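View pics/crop2.png

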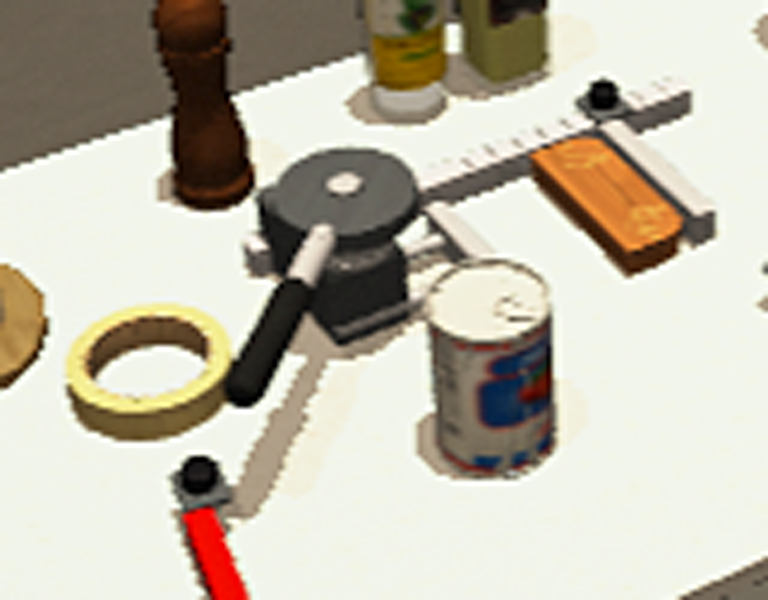

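The crops confirm the grey stop with the black knob, at crop 1 (670,190), beside half a. The lever points toward −x/+y with the tin on its 0 side; the tape is low at the far end. Next I'll compute positions.

Run:
```python
from h import *
c=r.capture("top");s=r.capture("scene")
C=lambda x,y:(210+x/4.8-.4,145+y/4.8-.4)
S=lambda x,y:(190+x/4.8-.4,165+y/4.8-.4)
def tri(p,q):
    A=[];b=[]
    P=[]
    for cam,(u,v) in((c,p),(s,q)):
        o=cam["cam_to_world"][:3,3];d=ray(cam,u,v,0)-o;d/=np.linalg.norm(d);N=np.eye(3)-np.outer(d,d);A.append(N);b.append(N@o)
    X=np.linalg.lstsq(np.vstack(A),np.hstack(b),rcond=None)[0];return X.round(1)
print("spindle",tri(C(295,196),S(343,184)))
print("tip",tri(C(98,418),S(240,392)))
print("gripstart",tri(C(190,312),S(300,285)))
print("knob",tri(C(671,74),S(602,92)))
pr=lambda n,x,y,z:print(n,ray(c,*C(x,y),z)[:2].round(1))
for q in((360,112),(640,100)):pr("railfront24",*q,24)
for q in((360,78),(768,58)):pr("railback24",*q,24)
for q in((427,140),(450,140),(457,280),(432,280)):pr("jaw29",*q,29)
for q in((652,105),(655,292),(688,292),(683,105)):pr("stop28",*q,28)
pr("tin",340,442,110);pr("tape",103,216,25);pr("redknob",68,412,45)
for b in((325,155,348,215),(390,205,445,255)):
    R,p=rect(c,wood(c,b)[0]);print(cv2.boxPoints(R).round(1).tolist())
m=(wood(c,(390,205,445,255))[0][:,0]);print(cv2.minAreaRect(m))
I=c["image"][:,:,::-1]
cv2.imwrite("pics/crop3.png",cv2.resize(I[200:285,385:475],None,fx=6,fy=6,interpolation=cv2.INTER_CUBIC))
for z in(.0,110):print(r.read_state()["joint_pos"]) if z==0 else 0
```

```text
spindle [593.5  96.4 105.6]
tip [463.1 221.9  91.2]
gripstart [523.7 160.1 101.1]
knob [ 676.4 -137.4   40.8]
railfront24 [660.5  64.6]
railfront24 [ 663.2 -117.9]
railback24 [683.   64.2]
railback24 [ 688.5 -201.9]
jaw29 [639.9  20.9]
jaw29 [639.5   6. ]
jaw29 [548.2   3.4]
jaw29 [548.6  19.5]
stop28 [ 658.9 -125.4]
stop28 [ 537.  -123.5]
stop28 [ 536.4 -144.6]
stop28 [ 658.3 -145.4]
tin [443.3  71.1]
tape [596.7 232.5]
redknob [469.1 250.4]
[[535.7999877929688, -73.5], [536.5, -121.5999984741211], [663.5, -119.5], [662.7000122070312, -71.5]]
[[387.70001220703125, -368.6000061035156], [423.5, -400.29998779296875], [507.79998779296875, -305.0], [471.8999938964844, -273.29998779296875]]
((416.6287536621094, 232.78713989257812), (42.075130462646484, 15.479145050048828), 39.289405822753906)
[ 1.05578587  0.53665092 -0.00440775  1.53819705  0.00263828  1.06731148
 -0.07120929]
```

View pics/crop3.png

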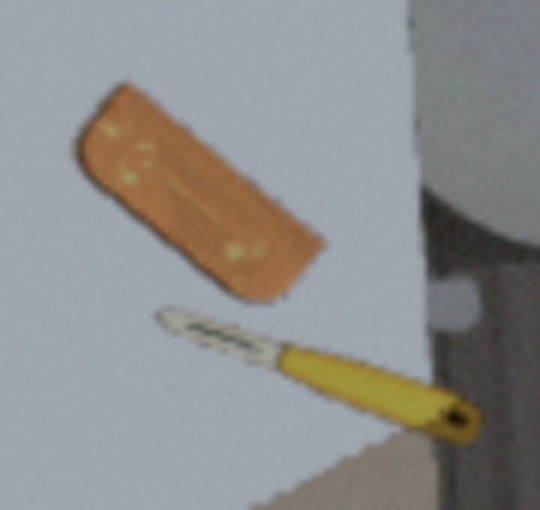

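The grey stop is confirmed, at crop 1 (670,190). Half b's split edge faces up-right in the picture, from crop 3 (125,85) to (322,242), and its rounded corners are lower left. Its yaw is about 48.5° and the clamp's about 1°. I'll write a helper that converts targets into move units.

```bash
cat >> h.py <<'E'
from scipy.spatial.transform import Rotation as Ro
def to(x,y,z,az):
    """tool pointing down, tool y at azimuth az (deg, half turn free): turn units, then shift units in the turned frame"""
    s=r.read_state();R=Ro.from_rotvec(s["tool_rot"]);best=None
    for a in(az,az+180):
        a=np.radians(a);Y=np.array([np.cos(a),np.sin(a),0]);Z=np.array([0,0,-1.]);T=Ro.from_matrix(np.c_[np.cross(Y,Z),Y,Z])
        t=(R.inv()*T)
        if best is None or t.magnitude()<best[0].magnitude():best=(t,T)
    t,T=best;d=np.array([x,y,z])-s["tcp_pos"]
    print("t%.2f"%s["time_s"],"pos",np.round(s["tcp_pos"],1),"turn u",(np.degrees(t.as_rotvec())/45).round(3),"shift u after turn",(T.inv().apply(d)/30).round(2),"| now-frame",(R.inv().apply(d)/30).round(2),"F",np.round(s["force"],1),"w %.1f q7 %.2f"%(s["width"],s["joint_pos"][6]))
E
python3 -c "
from h import *
to(447.5,-337,60,-41.5)"
```

```text
t0.30 pos [ 281.9 -585.5  238.4] turn u [-0.001 -0.    -0.506] shift u after turn [ 9.86 -1.35  5.95] | now-frame [ 8.57 -5.06  5.95] F [-0.6 -0.4  0.6] w 88.1 q7 -0.07
```

Emit:
jog_arm([
  [[0,0,0.6,0,0,-0.1265],[0,0,0.6,0,0,-0.1265],[0,0,0.6,0,0,-0.1265],[0,0,0.6,0,0,-0.1265],[1,-0.14,0.3,0,0,0],[1,-0.14,0.3,0,0,0],[1,-0.14,0.3,0,0,0],[1,-0.14,0.3,0,0,0]],
], jaw=88)

```text
time_s: 0.97
tcp_pos: [349.4, -483.6, 130.3]
tool_rot: [2.865, 1.289, 0.0]
force: [1.8, 0.4, -0.4]
width: 88.1
finger_force: 0.0
```

Emit:
jog_arm([
  [[1,-0.14,0.3,0,0,0],[1,-0.14,0.3,0,0,0],[1,-0.14,0.3,0,0,0],[1,-0.14,0.3,0,0,0],[1,-0.14,0.3,0,0,0],[0.86,-0.1,0.3,0,0,0],[0,0,0,0,0,0],[0,0,0,0,0,0]],
])

```text
time_s: 1.63
tcp_pos: [448.4, -335.3, 76.3]
tool_rot: [-2.861, -1.295, -0.0]
force: [0.3, -1.4, 0.7]
width: 88.2
finger_force: 0.0
```

```bash
python3 -c "
from h import *
to(447.5,-337,4,-41.5)
c=r.capture('scene');I=c['image'][:,:,::-1];cv2.imwrite('pics/s2.png',cv2.resize(I[140:330,330:560],None,fx=3,fy=3))"
```

```text
t1.63 pos [ 448.4 -335.3   76.3] turn u [-0.001 -0.001  0.004] shift u after turn [-0.06  0.02  2.41] | now-frame [-0.07  0.02  2.41] F [ 0.3 -1.4  0.7] w 88.2 q7 -0.25
```

View pics/s2.png

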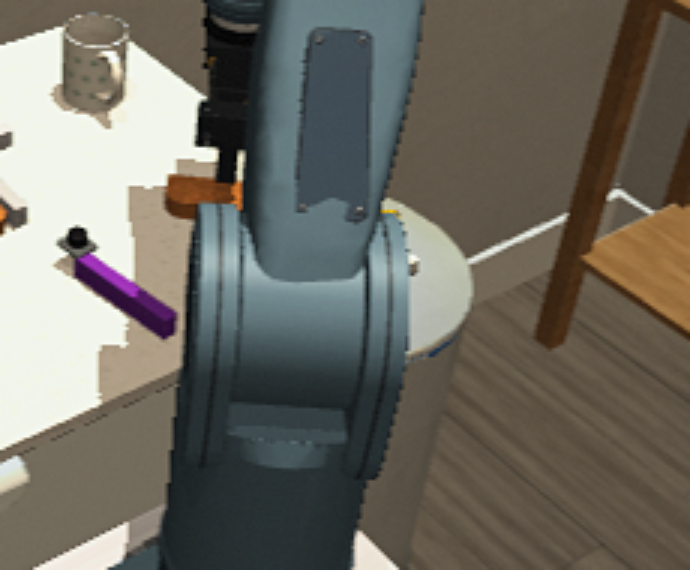

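The crop shows the tool over half b, with half b's visible end at crop (200,195). I'll descend and grip.

Emit:
jog_arm([
  [[-0.06,0,0.8,0,0,0],[0,0,0.8,0,0,0],[0,0,0.5,0,0,0],[0,0,0.3,0,0,0],[0,0,0,0,0,0]],
])

```text
time_s: 2.1
tcp_pos: [444.6, -339.2, 3.4]
tool_rot: [-2.864, -1.286, 0.003]
force: [0.4, -0.1, 0.3]
width: 87.9
finger_force: 0.0
```

Emit:
jog_arm([
  [[0,0,0,0,0,0],[0,0,0,0,0,0],[0,0,0,0,0,0],[0,0,0,0,0,0],[0,0,0,0,0,0],[0,0,0,0,0,0],[0,0,0,0,0,0],[0,0,0,0,0,0]],
], jaw=30)

```text
time_s: 2.77
tcp_pos: [447.0, -338.9, 5.3]
tool_rot: [2.863, 1.29, 0.001]
force: [0.4, -0.4, 5.0]
width: 49.8
finger_force: 30.0
```

Emit:
jog_arm([
  [[0,0,-0.5,0,0,0],[0,0,-1,0,0,0],[0,0,-1,0,0,0],[0,0,-0.5,0,0,0],[0,0,0,0,0,0]],
])

```text
time_s: 3.18
tcp_pos: [447.9, -339.6, 97.6]
tool_rot: [2.861, 1.288, 0.004]
force: [0.4, -1.6, -1.8]
width: 49.6
finger_force: 30.0
```

```bash
python3 -c "
from h import *
to(520,-43,100,-89)
c=r.capture('top');I=c['image'][:,:,::-1];cv2.imwrite('pics/t3.png',cv2.resize(I[180:290,340:480],None,fx=5,fy=5))"
```

```text
t3.18 pos [ 447.9 -339.6   97.6] turn u [ 0.006 -0.003  1.055] shift u after turn [ 2.58 -9.84 -0.08] | now-frame [ 8.99 -4.75 -0.1 ] F [ 0.4 -1.6 -1.8] w 49.6 q7 -0.24
```

Emit:
jog_arm([
  [[0,0,0,0,0,0.132],[0,0,0,0,0,0.132],[0,0,0,0,0,0.132],[0,0,0,0,0,0.132],[0,0,0,0,0,0.132],[0,0,0,0,0,0.132],[0,0,0,0,0,0.132],[0,0,0,0,0,0.131]],
])

```text
time_s: 3.9
tcp_pos: [444.9, -337.5, 92.5]
tool_rot: [-3.14, -0.02, 0.006]
force: [0.3, -0.3, -2.1]
width: 49.5
finger_force: 30.0
```

Emit:
jog_arm([
  [[0.26,-0.98,0,0,0,0],[0.26,-0.98,0,0,0,0],[0.26,-0.98,0,0,0,0],[0.26,-0.98,0,0,0,0],[0.26,-0.98,0,0,0,0],[0.26,-0.98,0,0,0,0],[0.26,-0.98,0,0,0,0],[0.26,-0.98,0,0,0,0]],
])

```text
time_s: 4.57
tcp_pos: [503.1, -100.5, 92.8]
tool_rot: [-3.141, -0.028, 0.006]
force: [-0.4, 0.9, -3.2]
width: 50.0
finger_force: 30.0
```

Emit:
jog_arm([
  [[0.26,-0.98,0,0,0,0],[0.24,-1,0,0,0,0],[0,0,0,0,0,0],[0,0,0,0,0,0]],
])

```text
time_s: 4.9
tcp_pos: [517.4, -40.2, 92.9]
tool_rot: [-3.141, -0.035, 0.005]
force: [-1.7, -0.9, -2.5]
width: 50.0
finger_force: 30.0
```

```bash
python3 -c "
from h import *
to(520,-43,6,-89)
c=r.capture('scene');I=c['image'][:,:,::-1];cv2.imwrite('pics/s4.png',cv2.resize(I[150:320,230:430],None,fx=4,fy=3.5))"
```

```text
t4.90 pos [517.4 -40.2  92.9] turn u [-0.001  0.004  0.006] shift u after turn [0.09 0.09 2.9 ] | now-frame [0.1 0.1 2.9] F [-1.7 -0.9 -2.5] w 50.0 q7 -1.48
```

View pics/s4.png

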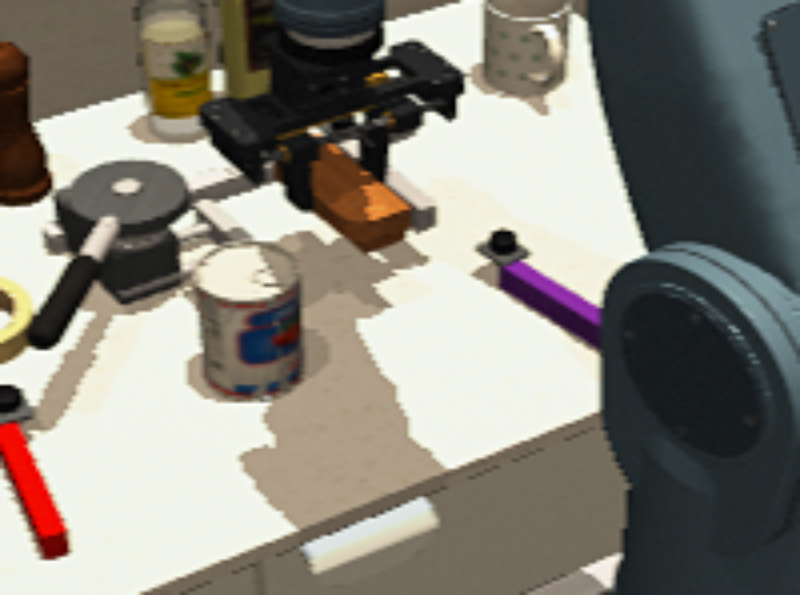

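The board is held level above the bay; the gripper's left end is clear of the tin at crop (245,320). Lowering it in.

Emit:
jog_arm([
  [[0.09,0.09,0.7,0,0,0.006],[0,0,0.8,0,0,0],[0,0,0.7,0,0,0],[0,0,0.4,0,0,0],[0,0,0.2,0,0,0],[0,0,0.1,0,0,0],[0,0,0,0,0,0]],
])

```text
time_s: 5.53
tcp_pos: [521.1, -45.8, 7.5]
tool_rot: [3.141, 0.019, -0.001]
force: [-0.2, 0.1, -2.0]
width: 49.7
finger_force: 30.0
```

Emit:
jog_arm([
  [[-0.03,-0.12,0.06,0,0,0],[0,0,0.03,0,0,0],[0,0,0,0,0,0]],
])

```text
time_s: 5.78
tcp_pos: [520.7, -41.2, 5.6]
tool_rot: [-3.141, -0.021, -0.002]
force: [0.4, 0.3, -2.1]
width: 49.7
finger_force: 30.0
```

Emit:
jog_arm([
  [[0,0,0,0,0,0],[0,0,0,0,0,0],[0,0,0,0,0,0]],
], jaw=66)

```text
time_s: 6.03
tcp_pos: [520.8, -41.6, 5.5]
tool_rot: [3.141, 0.02, 0.002]
force: [0.3, -0.4, -0.6]
width: 65.4
finger_force: 0.0
```

Emit:
jog_arm([
  [[0,0,-0.3,0,0,0],[0,0,-1,0,0,0],[0,0,-1,0,0,0],[0,0,-1,0,0,0],[0,0,-1,0,0,0],[0,0,-0.5,0,0,0],[0,0,0,0,0,0]],
])

```text
time_s: 6.62
tcp_pos: [522.9, -41.8, 153.3]
tool_rot: [-3.141, -0.02, -0.012]
force: [0.9, 0.5, -1.2]
width: 66.2
finger_force: 0.0
```

```bash
python3 -c "
from h import *
to(430,-42,120,0)
c=r.capture('scene');I=c['image'][:,:,::-1];cv2.imwrite('pics/s5.png',cv2.resize(I[150:320,230:430],None,fx=4,fy=3.5))
for q in wood(c,(230,170,430,270))[:3]:
  print(cv2.contourArea(q),cv2.boundingRect(q),rect(c,q)[0])"
```

```text
t6.62 pos [522.9 -41.8 153.3] turn u [ 0.007 -0.007 -1.984] shift u after turn [-0.01 -3.1   1.11] | now-frame [-3.1  -0.03  1.09] F [ 0.9  0.5 -1.2] w 66.2 q7 -1.50
726.5 (299, 194, 34, 43) ((555.175048828125, -68.06268310546875), (104.02417755126953, 215.4069061279297), 59.39931106567383)
99.0 (267, 172, 16, 12) ((806.443359375, -49.756656646728516), (52.026145935058594, 67.6438217163086), 66.88883972167969)
20.0 (230, 246, 7, 8) ((539.6968994140625, 222.39305114746094), (15.476556777954102, 31.186256408691406), 30.74683380126953)
```

View pics/s5.png

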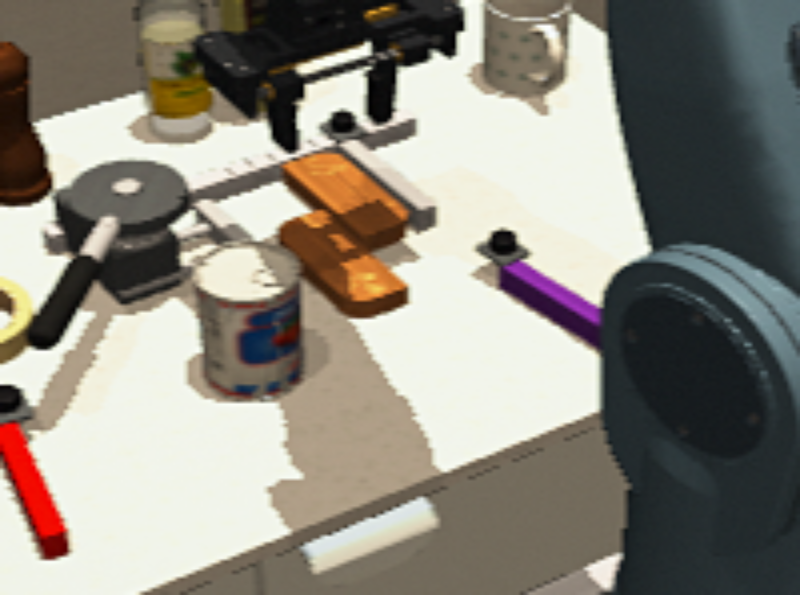

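Half b lies flat and straight, with a small gap to half a. I'll turn the tool 90°, close the fingers and push it home from its near end.

Emit:
jog_arm([
  [[-0.8,0,0.2,0,0,-0.001],[-0.8,0,0.2,0,0,0],[-0.8,0,0.2,0,0,0],[-0.7,0,0.2,0,0,0],[0,0,0,0,0,-0.158],[0,0,0,0,0,-0.158],[0,0,0,0,0,-0.158],[0,0,0,0,0,-0.158]],
], jaw=0)

```text
time_s: 7.33
tcp_pos: [426.3, -42.8, 124.2]
tool_rot: [-3.037, -0.802, 0.003]
force: [-0.0, -0.6, -0.3]
width: 14.4
finger_force: 0.0
```

Emit:
jog_arm([
  [[0,0,0,0,0,-0.158],[0,0,0,0,0,-0.158],[0,0,0,0,0,-0.158],[0,0,0,0,0,-0.158],[0,0,0,0,0,-0.158],[0,0,0,0,0,-0.158],[0,0,0,0,0,-0.158],[0,0,0,0,0,-0.158]],
])

```text
time_s: 8.0
tcp_pos: [426.4, -42.8, 124.2]
tool_rot: [-2.288, -2.151, 0.002]
force: [0.8, 0.5, 0.7]
width: 0.5
finger_force: 0.0
```

```bash
python3 -c "
from h import *
to(429,-43,6,1)
c=r.capture('top')
h=cv2.cvtColor(c['image'],cv2.COLOR_RGB2HSV)
for q in wood(c,(300,155,348,260))[:3]:
  R,p=rect(c,q);print(cv2.contourArea(q),R,p.min(0),p.max(0))"
```

```text
t8.00 pos [426.4 -42.8 124.2] turn u [-0.003 -0.    -0.101] shift u after turn [-0.01  0.09  3.94] | now-frame [-0.    0.1   3.94] F [0.8 0.5 0.7] w 0.5 q7 -0.21
554.5 ((599.6201782226562, -96.45535278320312), (126.95706176757812, 48.18556213378906), 0.9130464792251587) [ 536.31805 -121.16833] [662.85406 -72.45574]
158.0 ((561.603759765625, -40.540931701660156), (43.508056640625, 40.61629867553711), 88.40027618408203) [540.7841   -62.550484] [582.1658   -18.439365]
```

Emit:
jog_arm([
  [[0,0,0.3,0,0,-0.101],[0,0,0.9,0,0,0],[0,0,0.9,0,0,0],[0,0,0.9,0,0,0],[0,0,0.6,0,0,0],[0,0,0.3,0,0,0],[0,0,0,0,0,0]],
])

```text
time_s: 8.63
tcp_pos: [425.5, -42.6, 6.2]
tool_rot: [-2.208, -2.23, 0.005]
force: [0.2, -0.1, -0.1]
width: 0.6
finger_force: 0.0
```

Emit:
jog_arm([
  [[0,0.3,0,0,0,0],[0,0.3,0,0,0,0],[0,0.3,0,0,0,0],[0,0.3,0,0,0,0],[0,0.3,0,0,0,0],[0,0.3,0,0,0,0],[0,0.2,0,0,0,0]],
])

```text
time_s: 9.22
tcp_pos: [488.8, -42.2, 8.4]
tool_rot: [2.209, 2.233, 0.001]
force: [-1.5, 0.1, 1.9]
width: 0.6
finger_force: 1.3
```

```bash
python3 -c "
from h import *
to(516,-41,6,1)
c=r.capture('top')
for q in wood(c,(300,155,348,260))[:3]:
  R,p=rect(c,q);print(cv2.contourArea(q),R,p.min(0),p.max(0))"
```

```text
t9.22 pos [488.8 -42.2   8.4] turn u [ 0.001  0.    -0.008] shift u after turn [0.02 0.91 0.08] | now-frame [0.03 0.91 0.08] F [-1.5  0.1  1.9] w 0.6 q7 -0.24
495.5 ((599.6212768554688, -96.52311706542969), (126.95706176757812, 48.050010681152344), 0.9130464792251587) [ 536.31805 -121.16833] [662.85406 -72.54127]
133.5 ((611.9183959960938, -38.68806457519531), (43.65266418457031, 34.62686538696289), 88.70027160644531) [594.89264  -60.682987] [629.3684   -16.475775]
```

Emit:
jog_arm([
  [[0,0.25,0,0,0,0],[0,0.25,0,0,0,0],[0,0.2,0,0,0,0],[0,0.15,0,0,0,0],[0,0.12,0,0,0,0],[0,0,0,0,0,0]],
])

```text
time_s: 9.77
tcp_pos: [517.6, -41.7, 8.0]
tool_rot: [2.208, 2.233, 0.002]
force: [-0.0, 0.3, -0.2]
width: 0.5
finger_force: 0.0
```

Emit:
jog_arm([
  [[0,0.05,0,0,0,0],[0,0.05,0,0,0,0],[0,0,0,0,0,0]],
])

```text
time_s: 10.02
tcp_pos: [519.2, -41.8, 8.0]
tool_rot: [-2.209, -2.234, 0.001]
force: [-0.9, -0.6, -0.5]
width: 0.4
finger_force: 0.5
```

Emit:
jog_arm([
  [[0,0.06,0,0,0,0],[0,0.06,0,0,0,0],[0,0,0,0,0,0]],
])

```text
time_s: 10.27
tcp_pos: [520.5, -41.9, 7.7]
tool_rot: [-2.207, -2.232, 0.006]
force: [-7.2, 0.4, 6.2]
width: 0.8
finger_force: 3.9
```

```bash
python3 -c "
from h import *
to(516,-41,6,1)
c=r.capture('top')
for q in wood(c,(300,155,348,260))[:3]:
  R,p=rect(c,q);print(cv2.contourArea(q),R,p.min(0),p.max(0))"
```

```text
t10.27 pos [520.5 -41.9   7.7] turn u [-0.007  0.001 -0.008] shift u after turn [ 0.03 -0.15  0.06] | now-frame [ 0.03 -0.15  0.06] F [-7.2  0.4  6.2] w 0.8 q7 -0.22
384.5 ((600.422607421875, -100.61216735839844), (129.04588317871094, 45.634708404541016), 7.564350128173828) [ 536.31805 -121.07073] [662.85406 -73.48499]
114.5 ((645.1123046875, -37.913909912109375), (40.64073181152344, 31.675148010253906), 88.51209259033203) [629.72473  -58.635998] [661.3104   -17.262136]
```

Half b is home against the rail (far end at x ≈ 661, push force 7 N). I'll back off and rise, then locate the lever surroundings, including the tall paper towel roll near the swing's end.

Emit:
jog_arm([
  [[0,-0.4,0,0,0,0],[0,-0.6,-0.3,0,0,0],[0,0,-1,0,0,0],[0,0,-1,0,0,0],[0,0,-1,0,0,0],[0,0,-1,0,0,0],[0,0,-0.6,0,0,0],[0,0,0,0,0,0]],
], jaw=0)

```text
time_s: 10.98
tcp_pos: [496.2, -42.2, 159.0]
tool_rot: [2.205, 2.229, 0.009]
force: [1.3, -0.9, -0.0]
width: 0.2
finger_force: 0.0
```

```bash
python3 -c "
from h import *
to(492.5,193.5,150,46)
c=r.capture('top');s=r.capture('scene')
for u,v,z in((200,157,10),(180,157,10),(222,157,10)):print(ray(c,u,v,z).round(0))
for u,v,z in((175,236,10),(190,232,20),(155,240,20)):print('s',ray(s,u,v,z).round(0))
for q in wood(c,(300,155,348,260))[:3]:
  R,p=rect(c,q);print(cv2.contourArea(q),R,p.min(0),p.max(0))"
```

```text
t10.98 pos [496.2 -42.2 159. ] turn u [ 0.01   0.005 -1.008] shift u after turn [5.55 5.56 0.3 ] | now-frame [ 7.86 -0.04  0.3 ] F [ 1.3 -0.9 -0. ] w 0.2 q7 -0.14
[706. 335.  10.]
[708. 399.  10.]
[704. 264.  10.]
s [699. 342.  10.]
s [681. 300.  20.]
s [700. 401.  20.]
366.5 ((600.6710205078125, -100.57917785644531), (129.54708862304688, 45.634708404541016), 7.564350128173828) [ 536.31805 -121.16833] [662.9447  -73.48499]
112.5 ((646.6065673828125, -39.52552795410156), (43.810245513916016, 28.52186393737793), 88.36209869384766) [631.72534  -61.096962] [661.3104   -17.333843]
```

Emit:
jog_arm([
  [[0.98,0,0,0,0,0],[0.98,0,0,0,0,0],[0.98,0,0,0,0,0],[0.98,0,0,0,0,0],[0.98,0,0,0,0,0],[0.98,0,0,0,0,0],[0.98,0,0,0,0,0],[0.98,0,0,0,0,0]],
], jaw=50)

```text
time_s: 11.75
tcp_pos: [489.3, 194.2, 153.2]
tool_rot: [-2.208, -2.233, 0.004]
force: [0.4, -0.3, -0.4]
width: 49.6
finger_force: 0.0
```

Emit:
jog_arm([
  [[0,0,0,0.01,0,-0.144],[0,0,0,0,0,-0.144],[0,0,0,0,0,-0.144],[0,0,0,0,0,-0.144],[0,0,0,0,0,-0.144],[0,0,0,0,0,-0.144],[0,0,0,0,0,-0.144],[0,0,0,0,0,0]],
])

```text
time_s: 12.42
tcp_pos: [489.4, 192.8, 153.2]
tool_rot: [-1.167, -2.906, 0.007]
force: [0.7, 0.6, -0.4]
width: 49.9
finger_force: 0.0
```

```bash
python3 -c "
from h import *
to(492.5,193.5,86,46)
c=r.capture('scene');I=c['image'][:,:,::-1];cv2.imwrite('pics/s6.png',cv2.resize(I[140:300,180:340],None,fx=3.7,fy=3.7))"
```

```text
t12.42 pos [489.4 192.8 153.2] turn u [-0.01  -0.009  0.005] shift u after turn [-0.06  0.09  2.24] | now-frame [-0.07  0.11  2.24] F [ 0.7  0.6 -0.4] w 49.9 q7 0.07
```

View pics/s6.png

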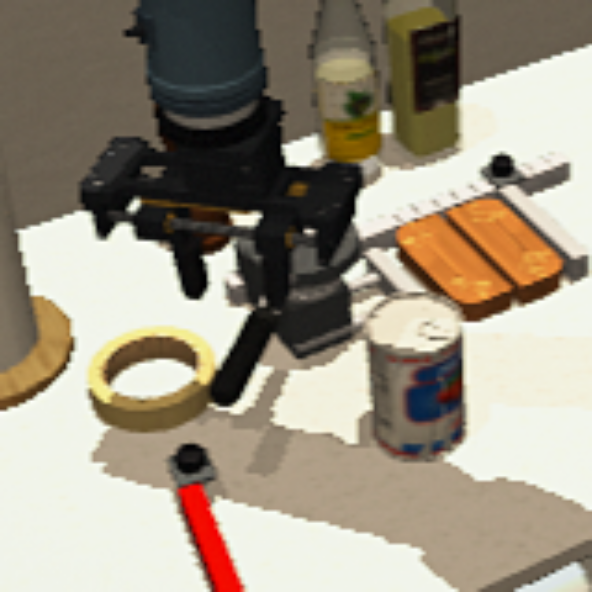

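Boards look straight in the bay, and the fingers (tips at crop (190,280) and (275,300)) will straddle the grip when lowered.

Emit:
jog_arm([
  [[-0.06,0.09,0.5,0,0,0],[0,0,0.6,0,0,0],[0,0,0.6,0,0,0],[0,0,0.4,0,0,0],[0,0,0.1,0,0,0]],
])

```text
time_s: 12.88
tcp_pos: [491.4, 193.1, 86.5]
tool_rot: [-1.176, -2.902, 0.01]
force: [-0.7, 0.0, 0.2]
width: 49.9
finger_force: 0.0
```

Emit:
jog_arm([
  [[0,0,0,0,0,0],[0,0,0,0,0,0],[0,0,0,0,0,0],[0,0,0,0,0,0]],
], jaw=30)

```text
time_s: 13.22
tcp_pos: [493.6, 194.1, 89.8]
tool_rot: [-1.175, -2.907, 0.004]
force: [-0.3, 0.8, 0.2]
width: 30.3
finger_force: 0.0
```

```bash
python3 -c "
from h import *
s=r.read_state();p=s['tcp_pos'];print(np.hypot(p[0]-593.5,p[1]-96.4),np.radians(181)-np.arctan2(p[1]-96.4,p[0]-593.5))
to(492.5,193.5,86,46)"
```

```text
139.67201009371485 0.7916910216150086
t13.22 pos [493.6 194.1  89.8] turn u [-0.006 -0.006 -0.   ] shift u after turn [ 0.01 -0.04  0.13] | now-frame [ 0.01 -0.04  0.13] F [-0.3  0.8  0.2] w 30.3 q7 0.01
```

Emit:
jog_arm([
  [[-0.017,-0.397,0.05,0,0,-0.108],[-0.017,-0.397,0.05,0,0,-0.108],[-0.017,-0.397,0.05,0,0,-0.108],[-0.017,-0.397,0,0,0,-0.108],[0,0,0,0,0,0]],
])

```text
time_s: 13.63
tcp_pos: [465.5, 152.2, 84.9]
tool_rot: [-0.665, -3.062, 0.006]
force: [-0.5, -0.7, -1.4]
width: 30.1
finger_force: 0.0
```

Emit:
jog_arm([
  [[-0.023,0.466,0,0,0,0.127],[-0.023,0.466,0,0,0,0.127],[-0.023,0.466,0,0,0,0.127],[-0.023,0.466,0,0,0,0.127],[-0.023,0.466,0,0,0,0.127],[-0.023,0.466,0,0,0,0.127],[-0.023,0.466,0,0,0,0.127],[-0.023,0.466,0,0,0,0.127]],
])

```text
time_s: 14.3
tcp_pos: [546.3, 228.6, 84.3]
tool_rot: [-1.814, -2.557, 0.011]
force: [-2.9, -4.1, 2.0]
width: 29.9
finger_force: 1.9
```

```bash
cat >> h.py <<'E'
def lev():
    s=r.read_state();p=s['tcp_pos'];b=np.arctan2(p[1]-96.4,p[0]-593.5);Y=Ro.from_rotvec(s["tool_rot"]).as_matrix()[:,1]
    th=np.radians(181)-b;t=np.array([np.sin(b),-np.cos(b),0])
    print("r %.1f theta %.3f z %.1f tooly err deg %.1f Ft %.1f"%(np.hypot(p[0]-593.5,p[1]-96.4),th,p[2],np.degrees(np.arctan2(Y[1],Y[0])-b+np.pi/2),np.dot(t,s["force"])),np.round(s["force"],1),"t%.2f"%s["time_s"])
E
python3 -c "
from h import *
lev()
c=r.capture('top');I=c['image'][:,:,::-1]
cv2.imwrite('pics/t7.png',cv2.resize(I[150:270,210:370],None,fx=5,fy=5))
for q in wood(c,(300,155,348,260))[:3]:
  R,p=rect(c,q);print(cv2.contourArea(q),R,p.min(0),p.max(0))"
```

```text
r 140.4 theta 1.245 z 84.3 tooly err deg -0.3 Ft -4.1 [-2.9 -4.1  2. ] t14.30
554.0 ((598.5993041992188, -96.42418670654297), (128.62034606933594, 48.05250549316406), 0.6793966293334961) [ 534.05457 -120.97319] [662.76337 -72.45574]
518.5 ((599.3485107421875, -39.03087615966797), (124.64259338378906, 45.61447525024414), 1.4712404012680054) [537.5874   -62.550484] [661.3104   -16.404507]
```

View pics/t7.png

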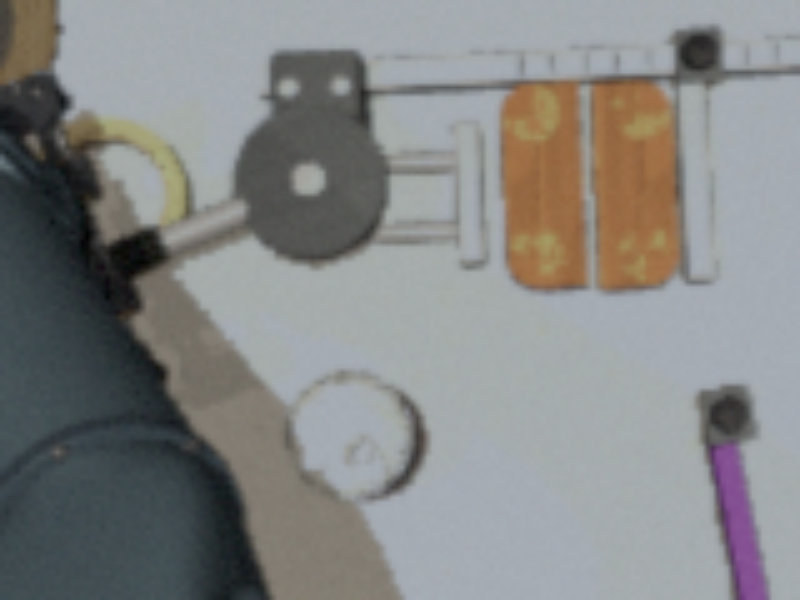

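The lever drives: tangential force is 4 N and the jaw (crop (483,195)) has advanced toward half b (left edge at crop 503). I'll finish this stroke and run the second.

Emit:
jog_arm([
  [[-0.023,0.466,0,0,0,0.127],[-0.023,-0.466,0,0,0,-0.127],[-0.023,-0.466,0,0,0,-0.127],[-0.023,-0.466,0,0,0,-0.127],[-0.023,-0.466,0,0,0,-0.127],[-0.023,-0.466,0,0,0,-0.127],[-0.023,-0.466,0,0,0,-0.127],[-0.023,-0.466,0,0,0,-0.127]],
])

```text
time_s: 15.02
tcp_pos: [480.0, 179.6, 85.2]
tool_rot: [-0.96, -2.985, 0.002]
force: [0.1, 0.8, -0.1]
width: 29.8
finger_force: 0.3
```

Emit:
jog_arm([
  [[-0.023,-0.466,0,0,0,-0.127],[-0.023,-0.466,0,0,0,-0.127],[0,0,0,0,0,0]],
])

```text
time_s: 15.27
tcp_pos: [465.2, 152.4, 84.8]
tool_rot: [-0.664, -3.062, 0.006]
force: [-0.5, -0.5, -0.7]
width: 29.6
finger_force: 0.0
```

```bash
python3 -c "
from h import *
lev()"
```

```text
r 140.0 theta 0.429 z 84.8 tooly err deg -0.9 Ft -0.7 [-0.5 -0.5 -0.7] t15.27
```

Emit:
jog_arm([
  [[-0.023,0.466,0,0,0,0.127],[-0.023,0.466,0,0,0,0.127],[-0.023,0.466,0,0,0,0.127],[-0.023,0.466,0,0,0,0.127],[-0.023,0.466,0,0,0,0.127],[-0.023,0.466,0,0,0,0.127],[-0.023,0.466,0,0,0,0.127],[-0.023,0.466,0,0,0,0.127]],
])

```text
time_s: 15.93
tcp_pos: [546.3, 229.0, 84.1]
tool_rot: [-1.814, -2.557, 0.011]
force: [-2.8, -2.9, 1.0]
width: 30.1
finger_force: 1.9
```

```bash
cat >> h.py <<'E'
def boards():
    c=r.capture('top')
    for q in wood(c,(290,155,348,260))[:2]:
        R,p=rect(c,q);print(cv2.contourArea(q),np.round(R[0],1),np.round(R[1],1),round(R[2],2),p.min(0).round(1),p.max(0).round(1))
    # intensity profile along world y at x=570..625, z=29 (jaw edges)
    g=cv2.GaussianBlur(cv2.cvtColor(c['image'],cv2.COLOR_RGB2GRAY),(1,3),0)
    print(g[180:190,285:325].mean(0).astype(int).tolist(),"col285 y",ray(c,285,185,29)[1].round(1),"col324 y",ray(c,324,185,29)[1].round(1))
E
python3 -c "
from h import *
lev();boards()"
```

```text
r 140.8 theta 1.246 z 84.1 tooly err deg -0.3 Ft -3.6 [-2.8 -2.9  1. ] t15.93
556.0 [598.7 -96.4] [129.   48.1] 0.68 [ 534. -121.] [662.9 -72.5]
527.5 [599.4 -38.2] [124.4  47.2] 1.07 [537.6 -62.4] [661.3 -14.1]
[92, 92, 113, 152, 156, 155, 155, 155, 155, 154, 154, 155, 156, 157, 158, 160, 162, 162, 158, 152, 163, 169, 169, 164, 137, 102, 119, 118, 118, 117, 116, 113, 112, 120, 114, 112, 112, 116, 118, 117] col285 y 63.7 col324 y -57.2
```

Emit:
jog_arm([
  [[-0.023,0.466,0,0,0,0.127],[-0.023,-0.466,0,0,0,-0.127],[-0.023,-0.466,0,0,0,-0.127],[-0.023,-0.466,0,0,0,-0.127],[-0.023,-0.466,0,0,0,-0.127],[-0.023,-0.466,0,0,0,-0.127],[-0.023,-0.466,0,0,0,-0.127],[-0.023,-0.466,0,0,0,-0.127]],
])

```text
time_s: 16.65
tcp_pos: [479.9, 180.2, 85.1]
tool_rot: [-0.959, -2.985, 0.001]
force: [0.6, -0.2, -0.9]
width: 30.2
finger_force: 0.3
```

Emit:
jog_arm([
  [[-0.023,-0.466,0,0,0,-0.127],[-0.023,-0.466,0,0,0,-0.127],[0,0,0,0,0,0]],
])

```text
time_s: 16.9
tcp_pos: [465.1, 152.9, 84.7]
tool_rot: [-0.664, -3.062, 0.005]
force: [0.1, -0.4, 0.1]
width: 30.3
finger_force: 0.0
```

Emit:
jog_arm([
  [[-0.023,0.466,0,0,0,0.127],[-0.023,0.466,0,0,0,0.127],[-0.023,0.466,0,0,0,0.127],[-0.023,0.466,0,0,0,0.127],[-0.023,0.466,0,0,0,0.127]],
])

```text
time_s: 17.32
tcp_pos: [509.6, 209.2, 84.4]
tool_rot: [-1.413, -2.798, 0.009]
force: [-1.5, -5.0, 1.7]
width: 29.9
finger_force: 2.0
```

```bash
python3 -c "
from h import *
lev();boards()"
```

```text
r 140.6 theta 0.949 z 84.4 tooly err deg -0.2 Ft -4.2 [-1.5 -5.   1.7] t17.32
560.0 [598.8 -96.3] [128.9  48.4] 0.79 [ 534.1 -121.1] [662.9 -72.3]
547.5 [599.2 -43.7] [124.8  47.5] 1.45 [537.4 -68.4] [661.2 -19.8]
[90, 90, 112, 150, 155, 155, 154, 155, 154, 154, 154, 155, 156, 157, 158, 160, 162, 162, 162, 161, 157, 150, 160, 168, 169, 166, 148, 120, 118, 118, 116, 115, 113, 113, 122, 116, 113, 112, 114, 117] col285 y 63.7 col324 y -57.2
```

Emit:
jog_arm([
  [[-0.012,0.233,0,0,0,0.064],[-0.012,0.233,0,0,0,0.064],[-0.012,0.233,0,0,0,0.064],[0,0,0,0,0,0]],
])

```text
time_s: 17.7
tcp_pos: [527.5, 220.9, 84.2]
tool_rot: [-1.611, -2.689, 0.006]
force: [-1.8, -0.6, 1.4]
width: 29.9
finger_force: 1.3
```

```bash
python3 -c "
from h import *
lev();boards()"
```

```text
r 140.9 theta 1.101 z 84.2 tooly err deg 0.2 Ft -1.9 [-1.8 -0.6  1.4] t17.70
1170.5 [598.6 -71.5] [129.7  98. ] 0.79 [ 533.9 -121.1] [663.3 -22.6]
[91, 93, 113, 150, 156, 155, 155, 155, 155, 154, 154, 156, 156, 157, 158, 160, 162, 163, 162, 160, 161, 151, 130, 163, 170, 169, 161, 130, 123, 120, 117, 116, 115, 113, 109, 121, 116, 113, 112, 115] col285 y 63.7 col324 y -57.2
```

Emit:
jog_arm([
  [[-0.006,0.14,0,0,0,0.038],[0,0,0,0,0,0]],
])

```text
time_s: 17.92
tcp_pos: [530.6, 222.2, 84.1]
tool_rot: [-1.649, -2.665, 0.007]
force: [-4.2, 1.0, 0.6]
width: 29.7
finger_force: 1.6
```

Emit:
jog_arm([
  [[-0.006,0.14,0,0,0,0.038],[0,0,0,0,0,0]],
])

```text
time_s: 18.08
tcp_pos: [534.6, 223.8, 84.0]
tool_rot: [-1.689, -2.64, 0.007]
force: [-4.1, 0.9, 0.3]
width: 29.8
finger_force: 1.7
```

```bash
python3 -c "
from h import *
lev();boards()"
```

```text
r 140.4 theta 1.155 z 84.0 tooly err deg 0.0 Ft -3.3 [-4.1  0.9  0.3] t18.08
1174.5 [598.7 -71.9] [129.4  97.6] 0.91 [ 534.1 -121.3] [663.3 -23. ]
[91, 91, 111, 149, 156, 155, 155, 155, 155, 154, 154, 156, 156, 157, 158, 160, 162, 162, 163, 161, 161, 158, 154, 159, 168, 170, 167, 151, 116, 117, 118, 116, 116, 114, 114, 123, 118, 113, 112, 115] col285 y 63.7 col324 y -57.2
```

Not pinched yet; I'll continue in small steps.

Emit:
jog_arm([
  [[-0.006,0.14,0,0,0,0.038],[0,0,0,0,0,0]],
])

```text
time_s: 18.3
tcp_pos: [538.7, 225.2, 84.0]
tool_rot: [-1.728, -2.615, 0.007]
force: [-4.0, 1.0, 0.2]
width: 30.2
finger_force: 1.7
```

```bash
python3 -c "
from h import *
lev()"
```

```text
r 140.0 theta 1.186 z 84.0 tooly err deg 0.0 Ft -3.3 [-4.   1.   0.2] t18.30
```

Emit:
jog_arm([
  [[-0.006,0.14,0,0,0,0.038],[0,0,0,0,0,0]],
])

```text
time_s: 18.47
tcp_pos: [542.8, 226.5, 84.0]
tool_rot: [-1.767, -2.59, 0.007]
force: [-4.9, 1.8, 0.3]
width: 30.3
finger_force: 1.7
```

```bash
python3 -c "
from h import *
lev();boards()"
```

```text
r 139.7 theta 1.217 z 84.0 tooly err deg 0.1 Ft -3.9 [-4.9  1.8  0.3] t18.47
1176.5 [599.5 -73. ] [128.   97.9] 1.36 [ 536.3 -122.1] [663.3 -23.4]
[91, 92, 113, 153, 157, 155, 155, 156, 155, 153, 154, 155, 157, 157, 157, 159, 162, 163, 162, 161, 161, 160, 153, 143, 167, 170, 169, 155, 104, 116, 119, 117, 116, 117, 119, 123, 120, 114, 112, 113] col285 y 63.7 col324 y -57.2
```

Emit:
jog_arm([
  [[-0.006,0.12,0,0,0,0.032],[0,0,0,0,0,0]],
])

```text
time_s: 18.68
tcp_pos: [546.2, 227.5, 84.0]
tool_rot: [-1.799, -2.568, 0.007]
force: [-4.3, 1.9, -0.2]
width: 30.1
finger_force: 1.7
```

```bash
python3 -c "
from h import *
lev()"
```

```text
r 139.4 theta 1.242 z 84.0 tooly err deg 0.1 Ft -3.4 [-4.3  1.9 -0.2] t18.68
```

Emit:
jog_arm([
  [[-0.006,0.12,0,0,0,0.032],[0,0,0,0,0,0]],
])

```text
time_s: 18.85
tcp_pos: [549.8, 228.6, 84.0]
tool_rot: [-1.831, -2.545, 0.007]
force: [-5.4, 2.5, 0.1]
width: 30.0
finger_force: 1.8
```

```bash
python3 -c "
from h import *
lev();boards()"
```

```text
r 139.3 theta 1.269 z 84.0 tooly err deg 0.2 Ft -4.3 [-5.4  2.5  0.1] t18.85
1169.0 [600.1 -74.2] [ 96.4 125.9] 88.66 [ 536.3 -122.4] [663.3 -25.4]
[92, 93, 113, 153, 155, 155, 154, 156, 155, 154, 154, 155, 156, 157, 157, 160, 162, 161, 162, 161, 162, 160, 151, 134, 166, 170, 169, 157, 114, 118, 119, 118, 116, 116, 116, 114, 121, 115, 113, 112] col285 y 63.7 col324 y -57.2
```

Emit:
jog_arm([
  [[-0.006,0.12,0,0,0,0.032],[0,0,0,0,0,0]],
])

```text
time_s: 19.07
tcp_pos: [553.3, 229.5, 84.0]
tool_rot: [-1.863, -2.522, 0.008]
force: [-3.6, 1.0, -0.2]
width: 30.1
finger_force: 1.8
```

```bash
python3 -c "
from h import *
lev()"
```

```text
r 139.1 theta 1.295 z 84.0 tooly err deg 0.3 Ft -3.2 [-3.6  1.  -0.2] t19.07
```

Emit:
jog_arm([
  [[-0.004,0.08,0,0,0,0.022],[0,0,0,0,0,0]],
])

```text
time_s: 19.23
tcp_pos: [555.6, 230.1, 84.0]
tool_rot: [-1.884, -2.506, 0.008]
force: [-4.3, 2.1, -1.0]
width: 30.1
finger_force: 1.8
```

```bash
python3 -c "
from h import *
lev();boards()"
```

```text
r 139.0 theta 1.312 z 84.0 tooly err deg 0.3 Ft -3.6 [-4.3  2.1 -1. ] t19.23
1173.5 [599.6 -74.3] [127.9  97.2] 1.19 [ 536.3 -124. ] [663.3 -25.8]
[92, 92, 112, 152, 156, 154, 155, 155, 155, 153, 155, 155, 156, 157, 158, 160, 163, 162, 162, 162, 161, 160, 151, 132, 160, 169, 170, 162, 136, 123, 119, 118, 117, 115, 113, 110, 122, 116, 112, 113] col285 y 63.7 col324 y -57.2
```

Emit:
jog_arm([
  [[-0.005,0.1,0,0,0,0.027],[0,0,0,0,0,0]],
])

```text
time_s: 19.45
tcp_pos: [558.5, 230.8, 84.0]
tool_rot: [-1.911, -2.486, 0.008]
force: [-4.5, 2.4, 0.4]
width: 30.3
finger_force: 1.8
```

```bash
python3 -c "
from h import *
lev()"
```

```text
r 138.8 theta 1.334 z 84.0 tooly err deg 0.3 Ft -3.7 [-4.5  2.4  0.4] t19.45
```

Emit:
jog_arm([
  [[-0.005,0.1,0,0,0,0.027],[0,0,0,0,0,0]],
])

```text
time_s: 19.62
tcp_pos: [561.3, 231.4, 83.9]
tool_rot: [-1.937, -2.465, 0.008]
force: [-4.2, 1.6, 0.7]
width: 29.9
finger_force: 2.1
```

```bash
python3 -c "
from h import *
lev();boards()"
```

```text
r 138.8 theta 1.354 z 83.9 tooly err deg 0.3 Ft -3.7 [-4.2  1.6  0.7] t19.62
1168.5 [598.7 -74.7] [129.6  96.8] 1.18 [ 534.  -124.1] [663.3 -26.1]
[92, 93, 113, 151, 155, 155, 155, 156, 155, 154, 154, 155, 156, 157, 158, 160, 162, 162, 162, 162, 162, 161, 152, 132, 151, 168, 170, 167, 151, 117, 118, 118, 117, 115, 114, 114, 124, 118, 113, 113] col285 y 63.7 col324 y -57.2
```

Emit:
jog_arm([
  [[-0.005,0.1,0,0,0,0.027],[0,0,0,0,0,0]],
])

```text
time_s: 19.83
tcp_pos: [563.7, 231.9, 83.9]
tool_rot: [-1.963, -2.445, 0.01]
force: [-6.4, 1.2, 2.4]
width: 30.0
finger_force: 2.8
```

```bash
python3 -c "
from h import *
lev()"
```

```text
r 138.8 theta 1.372 z 83.9 tooly err deg 0.1 Ft -6.0 [-6.4  1.2  2.4] t19.83
```

Emit:
jog_arm([
  [[-0.005,0.1,0,0,0,0.027],[0,0,0,0,0,0]],
])

```text
time_s: 20.0
tcp_pos: [566.1, 232.4, 83.8]
tool_rot: [-1.988, -2.423, 0.012]
force: [-7.9, 2.0, 4.2]
width: 30.3
finger_force: 3.6
```

```bash
python3 -c "
from h import *
lev();boards()"
```

```text
r 138.8 theta 1.389 z 83.8 tooly err deg -0.1 Ft -7.3 [-7.9  2.   4.2] t20.00
1166.5 [599.5 -74.6] [128.1  96.8] 1.35 [ 536.2 -124.1] [663.3 -26. ]
[91, 92, 110, 149, 156, 155, 155, 156, 155, 153, 154, 155, 156, 157, 158, 160, 163, 163, 162, 162, 162, 161, 152, 134, 151, 169, 169, 167, 151, 118, 117, 118, 117, 115, 113, 114, 124, 118, 113, 112] col285 y 63.7 col324 y -57.2
```

Pinching has begun: the force went from 3.7 to 7.3 N and the boards have stopped. A little more.

Emit:
jog_arm([
  [[-0.005,0.1,0,0,0,0.027],[0,0,0,0,0,0]],
])

```text
time_s: 20.22
tcp_pos: [568.5, 232.8, 83.7]
tool_rot: [-2.013, -2.402, 0.013]
force: [-9.4, 0.8, 4.7]
width: 30.1
finger_force: 4.4
```

```bash
python3 -c "
from h import *
lev()"
```

```text
r 138.7 theta 1.407 z 83.7 tooly err deg -0.3 Ft -9.1 [-9.4  0.8  4.7] t20.22
```

Emit:
jog_arm([
  [[-0.005,0.1,0,0,0,0.027],[0,0,0,0,0,0]],
])

```text
time_s: 20.38
tcp_pos: [570.9, 233.2, 83.7]
tool_rot: [-2.038, -2.38, 0.015]
force: [-10.6, 0.1, 6.3]
width: 29.7
finger_force: 5.2
```

```bash
python3 -c "
from h import *
lev()"
```

```text
r 138.7 theta 1.425 z 83.7 tooly err deg -0.5 Ft -10.4 [-10.6   0.1   6.3] t20.38
```

Emit:
jog_arm([
  [[-0.005,0.1,0,0,0,0.027],[0,0,0,0,0,0]],
])

```text
time_s: 20.55
tcp_pos: [573.3, 233.5, 83.6]
tool_rot: [-2.062, -2.358, 0.016]
force: [-12.6, 0.7, 7.6]
width: 30.1
finger_force: 5.9
```

```bash
python3 -c "
from h import *
lev();boards()"
```

```text
r 138.6 theta 1.442 z 83.6 tooly err deg -0.7 Ft -12.4 [-12.6   0.7   7.6] t20.55
1168.5 [599.5 -74.6] [128.1  96.8] 1.35 [ 536.2 -124.1] [663.3 -26. ]
[89, 90, 111, 151, 156, 155, 155, 155, 155, 154, 154, 155, 157, 157, 158, 160, 162, 164, 162, 162, 162, 161, 153, 134, 152, 169, 170, 167, 151, 115, 117, 118, 116, 116, 114, 113, 123, 119, 114, 113] col285 y 63.7 col324 y -57.2
```

Emit:
jog_arm([
  [[0,0,0,0,0,0],[0,0,0,0,0,0],[0,0,0,0,0,0],[0,0,0,0,0,0]],
], jaw=50)

```text
time_s: 20.93
tcp_pos: [576.0, 232.8, 83.8]
tool_rot: [-2.065, -2.36, 0.01]
force: [-5.8, -0.1, 1.3]
width: 49.5
finger_force: 2.7
```

Emit:
jog_arm([
  [[0,0,-0.5,0,0,0],[0,0,-1,0,0,0],[0,0,-1,0,0,0],[0,0,-1,0,0,0],[0,0,-0.5,0,0,0],[0,0,0,0,0,0],[0,0,0,0,0,0]],
])

```text
time_s: 21.52
tcp_pos: [579.0, 232.9, 204.8]
tool_rot: [-2.069, -2.361, 0.004]
force: [-0.0, 0.4, 0.4]
width: 49.9
finger_force: 0.0
```

```bash
python3 -c "
from h import *
lev();boards()
c=r.capture('top');g=cv2.cvtColor(c['image'],cv2.COLOR_RGB2HSV)
for q in wood(c,(290,155,348,260))[:1]:
  x,y,w,h=cv2.boundingRect(q);V=g[y:y+h,x:x+w,2].astype(int);S=g[y:y+h,x:x+w,1].astype(int)
  print(x,y,w,h)
  for k in np.array_split(np.arange(h),5):print(S[k].mean(0).astype(int).tolist())
"
```

```text
r 137.3 theta 1.482 z 204.8 tooly err deg 1.5 Ft 0.0 [-0.   0.4  0.4] t21.52
1168.0 [599.5 -74.6] [128.1  96.8] 1.35 [ 536.2 -124.1] [663.3 -26. ]
[86, 88, 112, 152, 157, 157, 157, 156, 157, 155, 155, 155, 156, 157, 158, 162, 163, 164, 163, 163, 163, 163, 154, 133, 153, 170, 172, 169, 152, 119, 119, 119, 119, 116, 115, 115, 126, 120, 115, 114] col285 y 63.7 col324 y -57.2
314 166 33 41
[68, 99, 121, 129, 129, 129, 134, 135, 134, 133, 134, 135, 139, 142, 141, 138, 136, 140, 141, 141, 141, 142, 142, 143, 141, 141, 140, 129, 117, 102, 85, 29, 7]
[126, 137, 136, 134, 134, 136, 138, 138, 142, 144, 143, 144, 143, 143, 141, 136, 134, 139, 144, 144, 143, 137, 137, 140, 143, 144, 141, 141, 143, 141, 135, 89, 7]
[100, 143, 142, 144, 144, 143, 141, 137, 141, 143, 144, 145, 140, 142, 141, 142, 143, 141, 142, 144, 144, 142, 141, 142, 142, 143, 140, 143, 141, 143, 143, 124, 18]
[68, 138, 142, 143, 141, 141, 137, 135, 133, 132, 133, 139, 139, 143, 143, 144, 143, 140, 141, 141, 142, 139, 134, 133, 133, 130, 140, 140, 144, 142, 142, 133, 73]
[28, 83, 112, 128, 138, 139, 138, 129, 119, 118, 114, 125, 139, 140, 144, 141, 138, 138, 141, 141, 139, 129, 121, 120, 127, 129, 132, 139, 138, 129, 115, 104, 73]
```

```bash
python3 -c "
from h import *
lev();print(r.hand_in())"
```

```text
r 137.1 theta 1.469 z 202.7 tooly err deg 0.8 Ft 0.8 [ 0.8  0.1 -0.5] t21.62
the job is handed in; nothing more can be done
None
```

I slid the loose half home against the back rail, closed the clamp with three strokes of the lever until it met about 12 N at the grip, let go with the split shut along its whole length in the top view, and handed the job in at 21.6 s (no verdict came back).

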